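# Close and lock the mould press

## Robot

A 6-joint arm with a two-finger parallel gripper is mounted at the origin on the work surface. World frame = base frame: x ahead of the robot, y to its left, z up, the work surface at z = 0. Lengths are in m, angles in rad, forces in N, time in s.
With the tool pointing down it reaches from about 0.425 to 0.95 m from the base axis. Payload 3.5 kg.
Tool frame: the origin (TCP) lies midway between the tips of the shut fingers; the grasp point (between the pads) lies 19 mm behind it; y points along the fingers, x is the direction in which the jaws open and shut, and the axes are right-handed (so a half turn about y gives the same grasp; the last joint's range is limited). The gripper opens to 85 mm and grips with 20 to 120 N. Pads are 22 mm wide; open, the fingers measure 114 mm over their backs; the gripper's body (76 mm by 85 mm) begins 54 mm behind the grasp point. The pads swing forward as they close: fully open they stand 13 mm farther back than shut.
Start: joints at [-1.483, 0.286, 1.577, -0, 1.279, -0.15], TCP at [0.159, -0.656, 0.231] pointing down, gripper open.
Joint ranges: [-2.77, 2.77], [-0.9, 2.22], [0.21, 2.48], [-1.53, 4.67], [0.24, 2.81], [-2.84, 2.84]. Speed limits (rad/s): [2.79, 2.79, 3.14, 3.14, 3.14, 3.14].

## Interface

Orientations are given as a unit quaternion [x, y, z, w].
In Python, from plant import ctrl, viewer gives the robot as it stands.
- The arm moves only by the tool step_arm, never from a script. Its argument "rows" is a list of rows, each a list of 3 entries, a list of its own where there are three numbers: the turn, a rotation vector about the tool's x, y, z in degrees, then the shift along the tool's x, y, z in mm, then the closure, from 0 (fully open) to 1 (shut). A call has 1 to 10 rows; each row is the pose to reach, as a shift and turn from the pose commanded when the call began, along the tool's axes at that moment; what a row does not reach only later rows make up. A row lasts 1/12 s, in which the tool goes at most 41.7 mm and 7.16 degrees, less where a joint would pass 70% of its speed; a pose out of reach is approached as far as the arm can. A call with a gripper value outside its range is refused whole. The fingers move at their own pace and stop on an object; "newtons" is the grip in N (left out, the last holds). Time passes only in rows, so rows that repeat a pose let the fingers close. It gives the time, the measured TCP pose, the force and the opening at its end, in the units of the state.
- ctrl.get_state(): the state, without advancing time (a new reading comes with each control period).
- viewer.read_camera(name): name is "scene" or "top"; returns (picture, depth): 420x560x3 uint8, red, green, blue; 420x560 float32, m along the optical axis (not along the pixel's ray), 0 where there is no reading.
- viewer.calibration(name): a dict with "K" (3x3 intrinsics, pixels), "R" (3x3) and "t" (3): a world point X has camera coordinates R X + t. Camera axes: x right, y down, z forward; pixel columns grow to the right and rows downward; lengths in m; the calibration is good to about 2 mm. A picture is of the moment at which its call begins. calibration takes no time and is no camera call.
- ctrl.sign_off(): hands the job in, once; it reports no verdict.
The state is a dict: "time": time; "qpos": joint angles; "dq": joint speeds; "joint_efforts": joint torques, N m; "eef_pos": TCP position; "tcp_rot": TCP orientation; "contact_force": force on the tool from outside, world axes, zero at the start; "wrist_torque": the same for the moment, N m; "opening": opening from 0.0 (shut) to 1.0 (fully open).
Only numpy, scipy, OpenCV 4.12 (cv2) and the standard library are available. Lean on these libraries where they do the work, as an engineer would, in place of code of your own. Each camera call takes 0.05 s, during which the arm holds its last target.

## Task

Push the mould by its blue tab fully home against the back stop of the press. Then wind the press screw down by its red posts, clockwise seen from above, until the cross hole in the brass hub is level with and in line with the locking bolt, and finally push the bolt by its yellow plate fully home into the hub. Do not knock over or push away the bottle, the mandrel or the jar.

Things in the scene. Friction and masses are not known exactly. Their poses are not given: they have to be found in the camera images.
- press: Green bench screw press, fixed. Origin on the bench top below the vertical screw axis; z up; +y runs along the bracket that carries the bolt, -y to the open end of the bed where the mould sticks out. Bed 170 mm wide (x), from y -160 to 75 mm, top 16 mm above the bench, two 12 mm high rails guiding the mould along y, back stop at y 50 mm. Columns at x +-64 mm; bridge 160 x 50 mm, top at 98 mm.
- press_axis (a point): Point where the screw axis and the locking bolt's axis cross, 121 mm above the bench, axes as the press. On the bridge a steel guide (33 mm wide, y 38 to 120 mm, top 134.5 mm above the bench) holds the bolt captive, so that it slides only along y at x 0.
- press_screw (a joint): Angle of the screw, rad. 0: cross hole level and in line with the bolt. Starts 1.1 to 1.85 turns up (6.9 to 11.6). Clockwise from above lowers both value and screw, 16 mm a turn (2.55 mm/rad). Past 0 it stops at -0.6. Stays where it is left; turning takes about 0.25 N m. A platen under the bridge moves with it and ends 1.5 mm above the mould.
- cross_hole (a point): Centre of the hub's cross hole, on the screw axis, 121 mm above the bench with the screw at 0. Brass hub of 60 mm diameter, from 18 mm below to 32 mm above this point. The hole, 17 x 17 mm, runs straight through, at right angles to the bar with the red posts. Its x axis points to post a.
- post_a (a point): Centre of a red upright post (16 mm diameter, 48 mm high) at one end of the hub's cross bar, 65 mm from the screw axis; 165 mm above the bench and on the +x side of the press axis at screw angle 0. The bar (10 mm diameter) meets it 19 mm below this point. Push the post sideways to turn the screw.
- post_b (a point): The same on the other end of the bar, opposite post a.
- bolt_handle (a point): Centre of the yellow upright plate (30 mm along press x, 14 mm along y, 50 mm high) at the outer end of the loose steel bolt, a 12 mm square bar whose round nose reaches 128 mm from here towards the screw, axis 18 mm below this point. Starts 37 to 52 mm out; fully home at press y 127 mm, where the plate meets the outer end of the guide.
- mould_tab (a point): Centre of the outer face of the blue upright tab (50 mm along press x, 8 mm thick, 50 mm high, standing from the bed top) at the outer end of the loose 200 mm long aluminium mould: tab, 30 mm wide tongue, block 70 x 150 x 18 mm. Starts 35 to 70 mm out; fully home at press y -150 mm, where the block meets the back stop.
- flux_bottle_mid (a point): Bystander: standing amber bottle, 60 mm diameter, 190 mm high; point half-way up.
- mandrel_mid (a point): Bystander: standing steel ring mandrel, foot 66 mm diameter, slim taper to 205 mm height; point half-way up.
- pickle_jar_mid (a point): Bystander: standing green jar with brass lid, 66 mm diameter, 130 mm high; point half-way up.
There are look-alikes about, which are no part of the job. Of the things that look like the part that bears mould_tab, the larger one is meant. Leave any purple look-alike of the part that bears bolt_handle alone.

How it is judged:
By the outcome, as a careful person would: the job done as asked, in the order asked, and still so for the second after the job is handed in, with the robot touching nothing.
It also fails if it takes over 72 s, if anything falls off the work surface, if the arm or the gripper's body presses on something with over 40 N, if the wrist force passes 120 N, or if a joint passes its speed limit or range.

## Working session

There is one attempt and no reset: what is moved stays moved. The work goes in short steps, Python scripts to look and compute and a tool call to move; the robot and the scene stay as the last step left them, time stands still between calls to the robot, and variables do not carry over. Pictures are saved under pics/ and viewed, and the job is handed in when it is done.

Besides the shell and the picture viewer there is one more tool, called after "Call:" as a command line: name --argument value ..., lists and objects as JSON in quotes. step_arm: Moves the arm, as the interface text tells. Its arguments: {"type":"object","properties":{"rows":{"type":"array"},"newtons":{"type":"number"}},"required":["rows"]}

```bash
ls; mkdir -p pics; python3 - <<'E'
from plant import ctrl, viewer
import cv2,numpy as np
for n in("scene","top"):
    p,d=viewer.read_camera(n); cv2.imwrite(f"pics/{n}0.png",p[:,:,::-1]); np.save(f"pics/{n}0.npy",d)
    c=viewer.calibration(n); print(n,c)
print(ctrl.get_state())
E
```

```text
pics
scene {'K': array([[384.07903043,   0.        , 278.4442297 ],
       [  0.        , 384.07903043, 208.33957949],
       [  0.        ,   0.        ,   1.        ]]), 'R': array([[-8.21417995e-01,  5.70326640e-01, -3.93679004e-05],
       [ 4.08463256e-01,  5.88244646e-01, -6.97944127e-01],
       [-3.98032971e-01, -5.73319946e-01, -7.16152214e-01]]), 't': array([ 0.37737837, -0.19679026,  1.26981083])}
top {'K': array([[393.36533997,   0.        , 275.29108313],
       [  0.        , 393.36533997, 206.46992678],
       [  0.        ,   0.        ,   1.        ]]), 'R': array([[ 0.00811165, -0.99988635,  0.01270818],
       [-0.99837342, -0.00881528, -0.0563276 ],
       [ 0.05643323, -0.01223059, -0.99833146]]), 't': array([0.0976184 , 0.57659809, 0.98325326])}
{'time': 0.1, 'qpos': array([-1.48300569e+00,  2.87109615e-01,  1.57801528e+00, -1.11262729e-05,
        1.27858609e+00, -1.49995430e-01]), 'dq': array([-1.03884101e-03, -5.63846710e-04, -3.58701788e-03,  3.00300248e-05,
        2.30369598e-03,  5.23901318e-04]), 'joint_efforts': array([ 5.14365802e-04, -4.07297230e+01, -2.93699563e+01, -1.46335028e-04,
        3.43852495e-03,  2.61592508e-07]), 'eef_pos': array([ 0.1589747 , -0.65541159,  0.23007209]), 'tcp_rot': array([-0.55523401,  0.43767817, -0.43664697,  0.55632045]), 'contact_force': array([-0.1691273 , -0.40168086, -0.25781971]), 'wrist_torque': array([ 0.01519245, -0.04191022,  0.01171691]), 'opening': 0.996800678910465}
```

View pics/scene0.png

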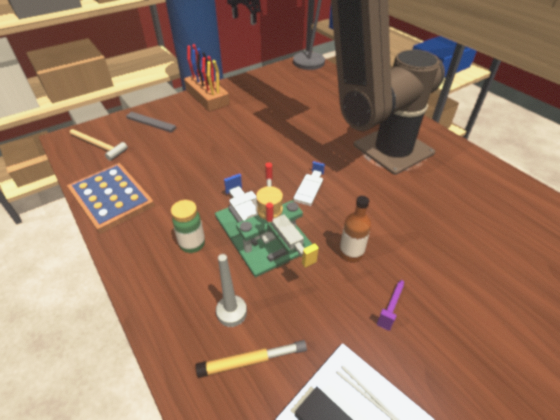

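View pics/top0.png

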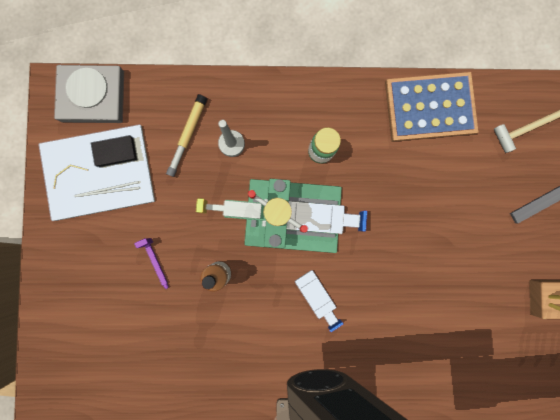

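```bash
cat > h.py <<'E'
from plant import ctrl, viewer
import cv2,numpy as np
from scipy.spatial.transform import Rotation as Rn
def snap(n,tag):
    p,d=viewer.read_camera(n); cv2.imwrite(f"pics/{n}{tag}.png",p[:,:,::-1]); np.save(f"pics/{n}{tag}.npy",d); return p,d
def crop(n,tag,x0,y0,x1,y1,k):
    im=cv2.imread(f"pics/{n}{tag}.png")[y0:y1,x0:x1]
    cv2.imwrite(f"pics/{n}{tag}_c{x0}_{y0}.png",cv2.resize(im,None,fx=k,fy=k,interpolation=cv2.INTER_CUBIC))
def w(n,tag,u,v,z=None):
    c=viewer.calibration(n);K,R,t=c["K"],c["R"],c["t"]
    r=np.linalg.inv(K)@np.array([u,v,1.0])
    if z is None:
        return R.T@(r*np.load(f"pics/{n}{tag}.npy")[int(round(v)),int(round(u))]-t)
    o=-R.T@t; q=R.T@r
    return o+q*(z-o[2])/q[2]
def proj(n,X):
    c=viewer.calibration(n);x=c["K"]@(c["R"]@np.asarray(X)+c["t"]);return x[:2]/x[2]
E
python3 - <<'E'
from h import *
crop("top",0,190,170,380,270,4)
crop("top",0,280,255,360,340,6)
crop("scene",0,210,150,340,280,4)
E
```

```text
(no output)
```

View pics/top0_c190_170.png

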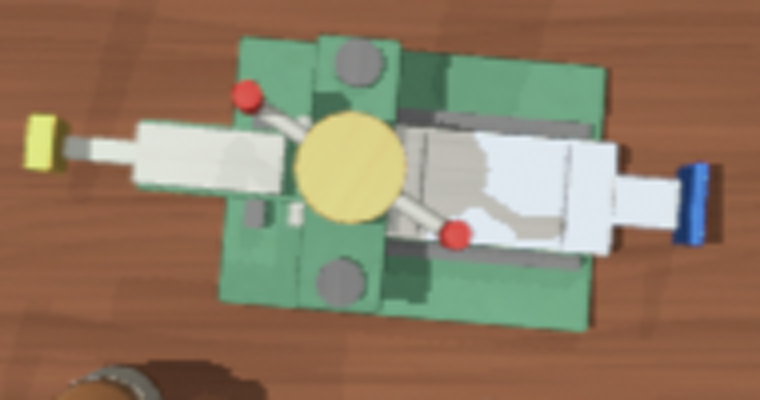

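View pics/scene0_c210_150.png

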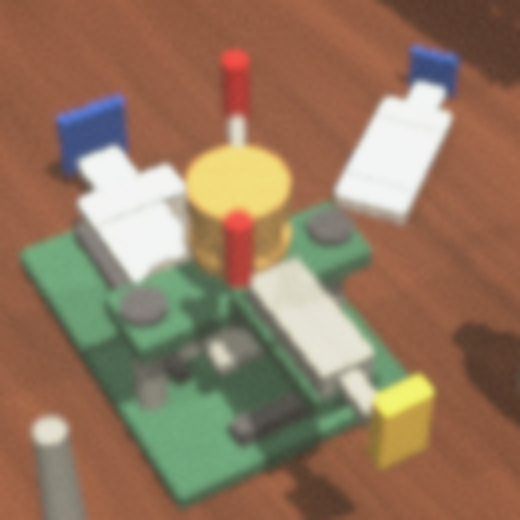

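View pics/top0_c280_255.png

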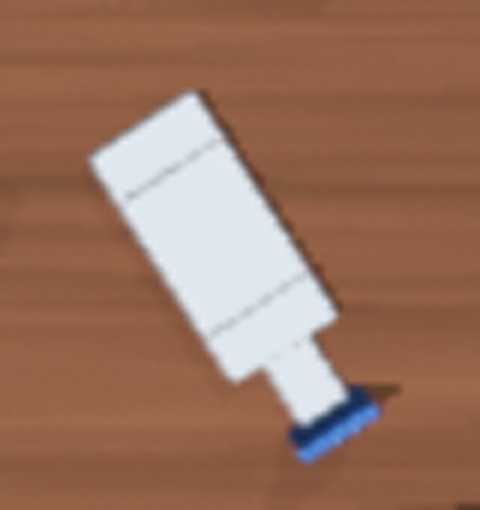

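```bash
python3 - <<'E'
from h import *
f=lambda x,y:(190+x/4,170+y/4)
np.set_printoptions(precision=4,suppress=True)
P={}
for k,q,z in [("c1",(240,38),.016),("c2",(605,67),.016),("c3",(588,330),.016),("c4",(220,300),.016)]:
    P[k]=w("top",0,*f(*q),z); print(k,P[k])
C=[P[k][:2] for k in("c1","c2","c3","c4")]
print(np.linalg.norm(C[0]-C[1]),np.linalg.norm(C[1]-C[2]),np.linalg.norm(C[2]-C[3]),np.linalg.norm(C[3]-C[0]))
# corners press: c1(+85,+75) c2(+85,-160) c3(-85,-160) c4(-85,75)
L=np.array([[85,75],[85,-160],[-85,-160],[-85,75]])/1000.;C=np.array(C)
A=L-L.mean(0);B=C-C.mean(0);th=np.arctan2((A[:,0]*B[:,1]-A[:,1]*B[:,0]).sum(),(A*B).sum())
R=np.array([[np.cos(th),-np.sin(th)],[np.sin(th),np.cos(th)]]);o=C.mean(0)-R@L.mean(0)
print("theta",th,"o",o); print((C-o)@R)
def pr(X): return (X[:2]-o)@R*1000
for k,q in [("postA?",(248,96)),("postB?",(456,235)),("hub",(350,167)),("col1",(358,62)),("col2",(341,283)),("guide",(210,157)),("plate",(40,137)),("tab",(697,205)),("tabtop out",(706,205)),("platen/mould",(520,190)),("bridge",(350,250))]:
    X=w("top",0,*f(*q)); print(k,X,pr(X))
for n,u,v in [("bottle",209,282),("mandrel",223,124),("jar",326,140)]:
    X=w("top",0,u,v);print(n,X,pr(X))
E
```

```text
c1 [0.6439 0.1675 0.016 ]
c2 [ 0.6276 -0.0654  0.016 ]
c3 [ 0.4606 -0.0544  0.016 ]
c4 [0.4777 0.1781 0.016 ]
0.23339151651372506 0.16734311340993047 0.23311140953343082 0.1665472314662901
theta -0.06940891548268804 o [0.5554 0.0989]
[[ 0.0835  0.0746]
 [ 0.0834 -0.1588]
 [-0.0839 -0.1594]
 [-0.083   0.0737]]
postA? [0.5901 0.1529 0.2076] [30.8619 56.2861]
postB? [0.5198 0.0456 0.2062] [-31.8768 -55.5743]
hub [0.5557 0.0996 0.1713] [0.1974 0.7418]
col1 [0.6197 0.0942 0.1035] [64.4067 -0.1973]
col2 [0.4917 0.1031 0.1059] [-63.8159  -0.2251]
guide [0.5622 0.1772 0.1339] [ 1.3285 78.6122]
plate [0.5708 0.267  0.1629] [  3.6781 168.7674]
tab [ 0.5391 -0.1119  0.0658] [  -1.6792 -211.3715]
tabtop out [ 0.5405 -0.1332  0.0012] [   1.184  -232.4884]
platen/mould [ 0.5482 -0.0089  0.0339] [   0.2409 -108.042 ]
bridge [0.5106 0.0978 0.0949] [-44.6424  -4.1298]
bottle [0.4085 0.2401 0.1925] [-156.323   130.7332]
mandrel [0.7363 0.2151 0.203 ] [172.3638 128.5438]
jar [ 0.7214 -0.01    0.1313] [173.0787 -97.0609]
```

```bash
cat >> h.py <<'E'
np.set_printoptions(precision=4,suppress=True)
TH=-0.0694; O=np.array([.5554,.0989])
RP=np.array([[np.cos(TH),-np.sin(TH)],[np.sin(TH),np.cos(TH)]])
def pw(x,y): return O+RP@np.array([x,y])/1000.   # press mm -> world m
def wp(X): return (np.asarray(X)[:2]-O)@RP*1000
def where():
    s=ctrl.get_state();R=Rn.from_quat(s["tcp_rot"]).as_matrix()
    print("t",round(s["time"],2),"press",wp(s["eef_pos"]),"z",s["eef_pos"][2]*1000,"F",s["contact_force"],"op",s["opening"])
    return s,R
E
python3 - <<'E'
from h import *
s,R=where(); print(R); print("press-dir of tool x,z:",RP.T@R[:2,0],RP.T@R[:2,2])
print(s["qpos"])
for q in [(0,-230),(0,185)]: print(q,pw(*q))
# tab face via scene cam
crop("scene",0,215,165,275,235,8)
crop("top",0,180,190,260,230,8)
E
```

```text
t 0.1 press [-343.1638 -779.9856] z 230.0720890882925 F [-0.1691 -0.4017 -0.2578] op 0.996800678910465
[[ 0.2356 -0.0002  0.9719]
 [-0.9719  0.0021  0.2356]
 [-0.0021 -1.      0.0003]]
press-dir of tool x,z: [ 0.3024 -0.9532] [0.9532 0.3024]
[-1.483   0.2871  1.578  -0.      1.2786 -0.15  ]
(0, -230) [ 0.5395 -0.1305]
(0, 185) [0.5682 0.2835]
```

View pics/scene0_c215_165.png

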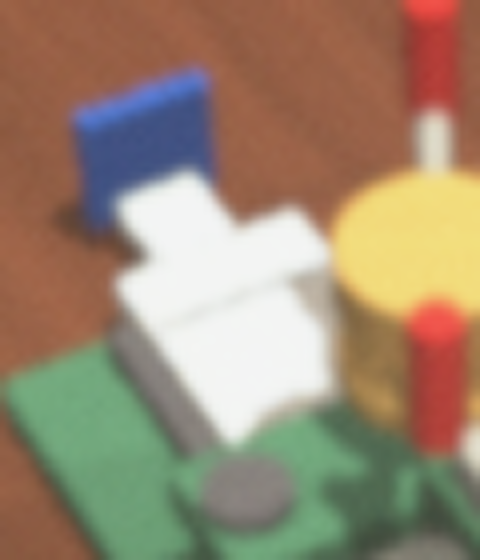

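```bash
cat >> h.py <<'E'
def goal(wps):
    s,R=where(); p=s["eef_pos"]
    print("yaw",np.degrees(np.arctan2(R[1,0],R[0,0])-TH).round(2), "q",s["qpos"])
    for x,y,z,yaw in wps:
        a=np.radians(yaw)+TH
        Rt=np.column_stack([[np.cos(a),np.sin(a),0],[0,0,-1],[-np.sin(a)*-1*-1*-1,np.cos(a),0]])
        Rt[:,2]=np.cross(Rt[:,0],Rt[:,1])
        rv=Rn.from_matrix(R.T@Rt).as_rotvec(degrees=True)
        d=R.T@(np.r_[pw(x,y),z/1000]-p)*1000
        print((x,y,z,yaw),"turn",rv.round(1),"shift",d.round(1))
E
python3 -c "
from h import *
goal([(0,-250,230,0),(0,-250,100,0)])"
```

```text
t 0.1 press [-343.1638 -779.9856] z 230.0720890882925 F [-0.1691 -0.4017 -0.2578] op 0.996800678910465
yaw -72.4 q [-1.483   0.2871  1.578  -0.      1.2786 -0.15  ]
(0, -250, 230, 0) turn [ -0.1 -72.4  -0.1] shift [-401.4    1.1  487.4]
(0, -250, 100, 0) turn [ -0.1 -72.4  -0.1] shift [-401.1  131.1  487.3]
```

Call:
step_arm --rows '[[[0,-7,0],[-40,0,48],1],[[0,-14,0],[-80,0,97],1],[[0,-21,0],[-120,0,146],1],[[0,-28,0],[-160,0,195],1],[[0,-35,0],[-200,0,243],1],[[0,-42,0],[-240,0,292],1],[[0,-49,0],[-280,0,341],1],[[0,-56,0],[-320,0,389],1],[[0,-63,0],[-360,0,438],1],[[0,-72,0],[-401,0,487],1]]' --newtons 40

```text
time: 0.93
eef_pos: [0.4101, -0.3209, 0.231]
tcp_rot: [-0.706, 0.036, -0.036, 0.706]
contact_force: [0.9, 0.3, 0.5]
opening: -0.002
```

```bash
python3 -c "
from h import *
goal([(0,-250,230,0),(0,-250,40,0)])"
```

```text
t 0.93 press [-115.8769 -428.8796] z 230.96687213245085 F [0.8828 0.3045 0.5115] op -0.0019409092327638004
yaw -1.91 q [-0.8591 -0.0565  1.9523  0.0001  1.2463 -0.7564]
(0, -250, 230, 0) turn [-0.  -1.9 -0. ] shift [109.9   1.  182.6]
(0, -250, 40, 0) turn [-0.  -1.9 -0. ] shift [109.9 191.  182.6]
```

Call:
step_arm --rows '[[[0,-2,0],[20,0,34],1],[[0,-2,0],[40,0,68],1],[[0,-2,0],[60,0,101],1],[[0,-2,0],[80,0,134],1],[[0,-2,0],[100,0,166],1],[[0,-2,0],[110,25,183],1],[[0,-2,0],[110,60,183],1],[[0,-2,0],[110,90,183],1],[[0,-2,0],[110,100,183],1],[[0,-2,0],[110,100,183],1]]'

```text
time: 1.77
eef_pos: [0.536, -0.1516, 0.1273]
tcp_rot: [-0.705, 0.029, -0.023, 0.708]
contact_force: [0.7, 0.2, 0.8]
opening: -0.0
```

```bash
python3 -c "
from h import *
goal([(0,-245,40,0),(0,-230,40,0)])
snap('top',1);snap('scene',1)
crop('top',1,190,170,430,350,3);crop('scene',1,190,120,350,280,4)"
```

```text
t 1.77 press [  -1.9396 -251.2371] z 127.3073844211386 F [0.7431 0.2152 0.7869] op -0.00025432433603360497
yaw -0.23 q [-0.4577  0.1432  1.9472 -0.      1.0595 -0.3844]
(0, -245, 40, 0) turn [-0.2 -0.2 -0.4] shift [ 2.6 87.3  6. ]
(0, -230, 40, 0) turn [-0.2 -0.2 -0.4] shift [ 2.5 87.4 21. ]
```

View pics/top1_c190_170.png

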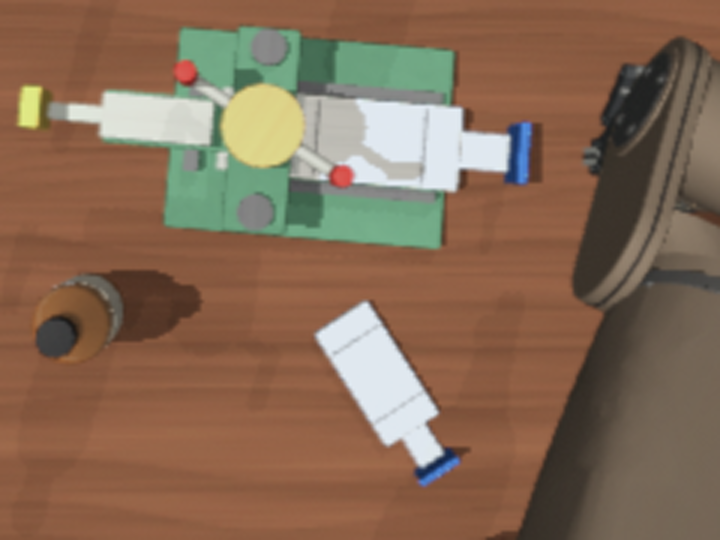

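View pics/scene1_c190_120.png

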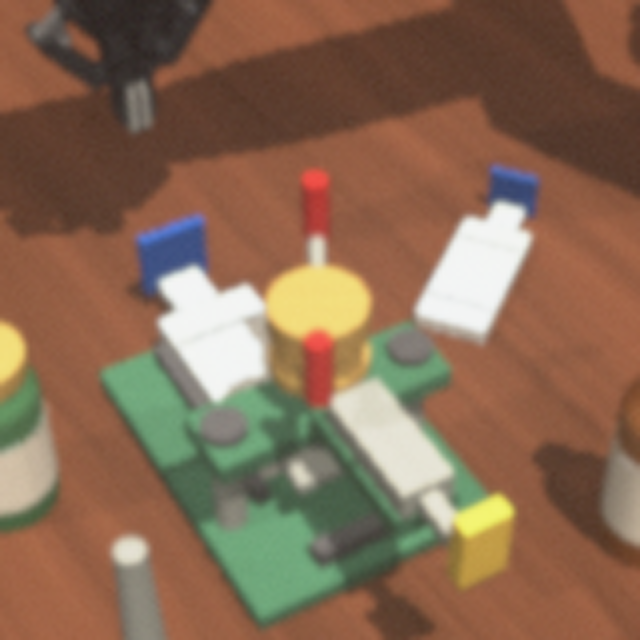

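Call:
step_arm --rows '[[[0,0,0],[2,30,2],1],[[0,0,0],[2,60,4],1],[[0,0,0],[2,90,6],1],[[0,0,0],[2,90,10],1],[[0,0,0],[2,90,14],1],[[0,0,0],[2,90,18],1],[[0,0,0],[2,90,22],1],[[0,0,0],[2,90,26],1],[[0,0,0],[2,90,30],1],[[0,0,0],[2,90,34],1]]'

```text
time: 2.7
eef_pos: [0.5454, -0.1215, 0.0442]
tcp_rot: [0.709, -0.023, 0.028, -0.704]
contact_force: [-1.2, -6.2, 2.3]
opening: 0.002
```

```bash
python3 -c "
from h import *
goal([(0,-170,38,0)])
snap('scene',2);crop('scene',2,190,120,350,280,4)"
```

```text
t 2.7 press [   5.2893 -220.5292] z 44.238437862415765 F [-1.1768 -6.1543  2.2572] op 0.001508700367452088
yaw -0.14 q [-0.3991  0.2614  1.9865 -0.0046  0.886  -0.3243]
(0, -170, 38, 0) turn [ 0.3 -0.1  0.4] shift [-5.5  5.9 50.6]
```

View pics/scene2_c190_120.png

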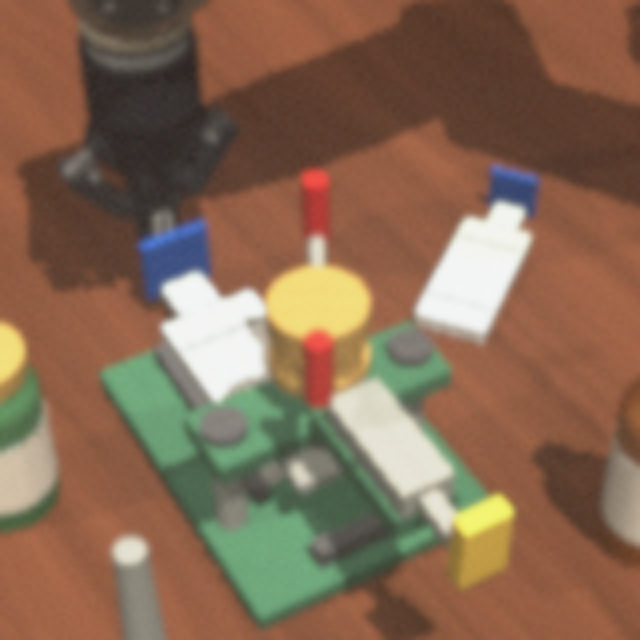

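Call:
step_arm --rows '[[[0,0,0],[-1,1,5],1],[[0,0,0],[-2,2,10],1],[[0,0,0],[-3,3,15],1],[[0,0,0],[-4,4,20],1],[[0,0,0],[-5,5,25],1],[[0,0,0],[-5,6,30],1],[[0,0,0],[-5,6,35],1],[[0,0,0],[-5,6,40],1],[[0,0,0],[-5,6,44],1],[[0,0,0],[-5,6,46],1]]'

```text
time: 3.58
eef_pos: [0.5467, -0.0774, 0.041]
tcp_rot: [0.71, -0.021, 0.03, -0.703]
contact_force: [-1.4, -13.1, 10.3]
opening: 0.0
```

```bash
python3 -c "
from h import *
goal([(0,-160,38,0)])
snap('scene',3);crop('scene',3,190,120,350,280,4)"
```

```text
t 3.58 press [   3.5039 -176.4637] z 40.987377074782444 F [ -1.4357 -13.112   10.3172] op 0.0001390067143082361
yaw -0.11 q [-0.3217  0.251   2.0072 -0.0076  0.8689 -0.2454]
(0, -160, 38, 0) turn [ 0.5 -0.1  0.7] shift [-3.6  2.8 16.5]
```

View pics/scene3_c190_120.png

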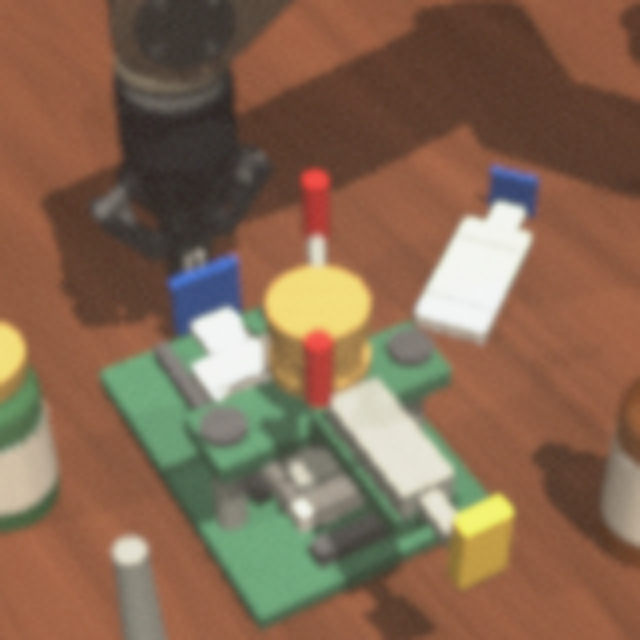

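Call:
step_arm --rows '[[[0,0,0],[0,-1,3],1],[[0,0,0],[0,-1,6],1],[[0,0,0],[0,-1,9],1],[[0,0,0],[0,-1,11],1],[[0,0,0],[0,-1,13],1],[[0,0,0],[0,-1,14],1]]'

```text
time: 4.13
eef_pos: [0.5473, -0.0628, 0.0409]
tcp_rot: [0.71, -0.021, 0.03, -0.704]
contact_force: [2.2, -10.8, 4.8]
opening: 0.0
```

```bash
python3 -c "
from h import *
goal([(0,-160,38,0)])"
```

```text
t 4.13 press [   3.0972 -161.9171] z 40.85461813332833 F [  2.2404 -10.754    4.8265] op 0.000215549219179248
yaw -0.15 q [-0.2963  0.2492  2.0097 -0.0065  0.8692 -0.22  ]
(0, -160, 38, 0) turn [ 0.4 -0.2  0.7] shift [-3.1  2.8  1.9]
```

Call:
step_arm --rows '[[[0,0,0],[0,0,1],1],[[0,0,0],[0,0,2],1],[[0,0,0],[0,0,3],1],[[0,0,0],[0,0,4],1]]'

```text
time: 4.47
eef_pos: [0.5475, -0.0609, 0.0409]
tcp_rot: [0.711, -0.021, 0.029, -0.702]
contact_force: [-1.0, -20.4, 4.3]
opening: -0.001
```

```bash
python3 -c "
from h import *
where()"
```

```text
t 4.47 press [   3.1674 -159.9797] z 40.92484129152953 F [ -0.9684 -20.422    4.3312] op -0.0014223486988405327
```

Call:
step_arm --rows '[[[0,0,0],[0,0,1],1],[[0,0,0],[0,0,2],1],[[0,0,0],[0,0,2],1]]'

```text
time: 4.72
eef_pos: [0.548, -0.0609, 0.041]
tcp_rot: [0.712, -0.02, 0.029, -0.701]
contact_force: [0.7, -23.8, 2.4]
opening: -0.0
```

```bash
python3 -c "
from h import *
where();snap('scene',4);crop('scene',4,190,120,350,280,4)"
```

```text
t 4.72 press [   3.7032 -159.9035] z 40.985452798113194 F [  0.7016 -23.844    2.3912] op -0.00027604458735266664
```

View pics/scene4_c190_120.png

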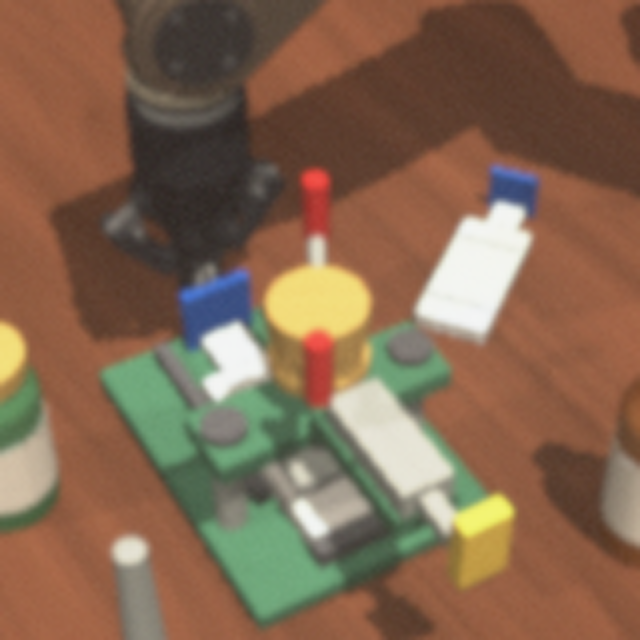

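```bash
python3 -c "
from h import *
goal([(0,-180,41,0),(0,-180,230,0),(0,-66,230,0),(0,-66,180,0)])"
```

```text
t 4.77 press [   3.6799 -159.9172] z 40.986902534555874 F [  1.2431 -23.2191   3.1458] op -0.004486453773802774
yaw -0.02 q [-0.2892  0.2492  2.0094 -0.0157  0.8666 -0.2093]
(0, -180, 41, 0) turn [ 0.9 -0.   0.8] shift [ -3.7   0.2 -20.1]
(0, -180, 230, 0) turn [ 0.9 -0.   0.8] shift [  -1.1 -188.7  -23. ]
(0, -66, 230, 0) turn [ 0.9 -0.   0.8] shift [  -1.2 -190.5   91. ]
(0, -66, 180, 0) turn [ 0.9 -0.   0.8] shift [  -1.9 -140.5   91.8]
```

Call:
step_arm --rows '[[[0,0,0],[-3,0,-12],1],[[0,0,0],[-3,0,-24],1],[[0,0,0],[-3,-40,-24],1],[[0,0,0],[-3,-80,-24],1],[[0,0,0],[-3,-120,-24],1],[[0,0,0],[-3,-160,-24],1],[[0,0,0],[-3,-190,-24],1],[[0,0,0],[-3,-190,10],1],[[0,0,0],[-3,-190,48],1],[[0,0,0],[-3,-190,87],1]]'

```text
time: 5.6
eef_pos: [0.5464, 0.0348, 0.2277]
tcp_rot: [-0.706, 0.026, -0.027, 0.707]
contact_force: [0.4, 0.1, -0.2]
opening: 0.0
```

Call:
step_arm --rows '[[[0,0,0],[0,0,0],1],[[0,0,0],[0,0,0],1]]'

```text
time: 5.77
eef_pos: [0.5459, 0.036, 0.2264]
tcp_rot: [-0.707, 0.025, -0.024, 0.707]
contact_force: [0.6, -0.4, -0.5]
opening: -0.001
```

```bash
python3 -c "
from h import *
goal([(0,-66,230,0),(0,-66,180,0)])
snap('scene',5);crop('scene',5,190,120,350,280,4)
snap('top',5);crop('top',5,190,150,390,300,4)"
```

```text
t 5.77 press [ -5.1648 -63.3841] z 226.38129186962126 F [ 0.5926 -0.446  -0.4793] op -0.0009564365826885982
yaw 0.0 q [-0.1198  0.0086  1.8971  0.0004  1.2364 -0.0505]
(0, -66, 230, 0) turn [-0.  0. -0.] shift [ 5.2 -3.6 -2.6]
(0, -66, 180, 0) turn [-0.  0. -0.] shift [ 5.2 46.4 -2.6]
```

View pics/scene5_c190_120.png

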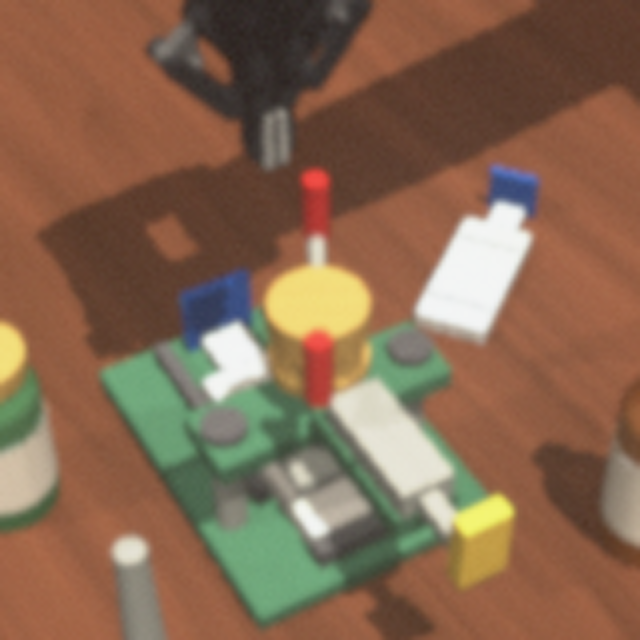

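View pics/top5_c190_150.png

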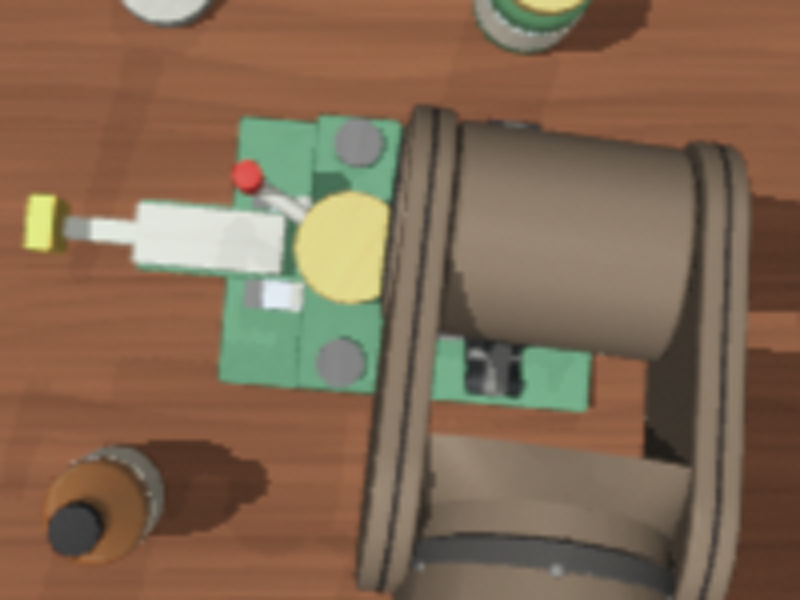

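Call:
step_arm --rows '[[[0,0,0],[5,15,-2],1],[[0,0,0],[5,31,-2],1],[[0,0,0],[5,46,-2],1],[[0,0,0],[5,46,-2],1],[[0,0,0],[5,46,-2],1]]'

```text
time: 6.28
eef_pos: [0.5505, 0.0305, 0.1794]
tcp_rot: [-0.707, 0.028, -0.026, 0.707]
contact_force: [0.3, 0.1, 0.7]
opening: 0.0
```

```bash
cat >> h.py <<'E'
def circ(a0,a1,step,q0,phi0=None):
    # finger angles (deg), q at the angle = q0+radians(a-a0)
    import math
    n=int(round((a0-a1)/step)); w_=[]
    for i in range(1,n+1):
        a=a0-step*i; q=q0-math.radians(step*i)
        r=math.radians(a); w_.append((65*math.cos(r),65*math.sin(r),161+2.55*q,0))
    goal(w_)
E
python3 -c "
from h import *
circ(-94,-194,10,7.35)
"
```

```text
t 6.28 press [ -0.145  -68.5473] z 179.38170801271065 F [0.2722 0.0724 0.719 ] op 0.0004683762920762916
yaw -0.35 q [-0.1286  0.0656  1.9279  0.      1.1507 -0.0532]
(-15.724923213978405, -63.069222207939774, 179.29744104074143, 0) turn [-0.  -0.3 -0.2] shift [-15.6   0.1   5.4]
(-26.437881799927016, -59.380454746769054, 178.8523820814829, 0) turn [-0.  -0.3 -0.2] shift [-26.3   0.6   9. ]
(-36.34753872559853, -53.887442216077716, 178.40732312222434, 0) turn [-0.  -0.3 -0.2] shift [-36.3   1.1  14.4]
(-45.15279407983483, -46.75708702201232, 177.96226416296577, 0) turn [-0.  -0.3 -0.2] shift [-45.1   1.5  21.5]
(-52.58610463437158, -38.20604139901076, 177.51720520370722, 0) turn [-0.  -0.3 -0.2] shift [-52.6   2.   30. ]
(-58.421613009445856, -28.494124541290024, 177.07214624444867, 0) turn [-0.  -0.3 -0.2] shift [-58.5   2.5  39.7]
(-62.48201023599073, -17.91642812810495, 176.62708728519013, 0) turn [-0.  -0.3 -0.2] shift [-62.6   2.9  50.3]
(-64.64392319893777, -6.794350112397493, 176.18202832593155, 0) turn [-0.  -0.3 -0.2] shift [-64.9   3.4  61.4]
(-64.84166326688857, 4.534170793368143, 175.736969366673, 0) turn [-0.  -0.3 -0.2] shift [-65.1   3.8  72.7]
(-63.069222207939774, 15.724923213978387, 175.29191040741446, 0) turn [-0.  -0.3 -0.2] shift [-63.4   4.3  83.9]
```

Call:
step_arm --rows '[[[0,0,0],[-16,0,5],1],[[0,0,0],[-26,1,9],1],[[0,0,0],[-36,1,14],1],[[0,0,0],[-45,1,21],1],[[0,0,0],[-53,2,30],1],[[0,0,0],[-58,2,40],1],[[0,0,0],[-63,3,50],1],[[0,0,0],[-65,3,61],1],[[0,0,0],[-65,4,73],1],[[0,0,0],[-63,4,84],1]]'

```text
time: 7.12
eef_pos: [0.4949, 0.1202, 0.1768]
tcp_rot: [0.708, -0.025, 0.026, -0.706]
contact_force: [3.4, -7.5, 0.3]
opening: -0.001
```

```bash
python3 -c "
from h import *
circ(-194,-294,10,5.75)
snap('scene',6);crop('scene',6,190,120,350,280,4)
snap('top',6);crop('top',6,190,150,390,300,4)
"
```

```text
t 7.12 press [-61.7985  17.0142] z 176.82316720182945 F [ 3.4159 -7.488   0.3121] op -0.000905918379794485
yaw -0.19 q [ 0.0403 -0.0296  2.0296 -0.0034  1.1397  0.1144]
(-59.380454746769054, 26.437881799927013, 175.21744104074145, 0) turn [ 0.2 -0.2  0.1] shift [2.4 1.6 9.4]
(-53.88744221607772, 36.34753872559853, 174.7723820814829, 0) turn [ 0.2 -0.2  0.1] shift [ 7.8  2.  19.4]
(-46.75708702201232, 45.15279407983483, 174.32732312222433, 0) turn [ 0.2 -0.2  0.1] shift [14.9  2.4 28.2]
(-38.20604139901076, 52.58610463437158, 173.88226416296578, 0) turn [ 0.2 -0.2  0.1] shift [23.5  2.9 35.7]
(-28.494124541290052, 58.42161300944584, 173.43720520370724, 0) turn [ 0.2 -0.2  0.1] shift [33.2  3.3 41.5]
(-17.91642812810493, 62.482010235990735, 172.9921462444487, 0) turn [ 0.2 -0.2  0.1] shift [43.7  3.8 45.6]
(-6.794350112397469, 64.64392319893777, 172.54708728519012, 0) turn [ 0.2 -0.2  0.1] shift [54.8  4.3 47.8]
(4.53417079336814, 64.84166326688857, 172.10202832593157, 0) turn [ 0.2 -0.2  0.1] shift [66.2  4.7 48.1]
(15.724923213978384, 63.06922220793978, 171.65696936667302, 0) turn [ 0.2 -0.2  0.1] shift [77.4  5.2 46.3]
(26.437881799926984, 59.38045474676907, 171.21191040741445, 0) turn [ 0.2 -0.2  0.1] shift [88.1  5.7 42.7]
```

View pics/scene6_c190_120.png

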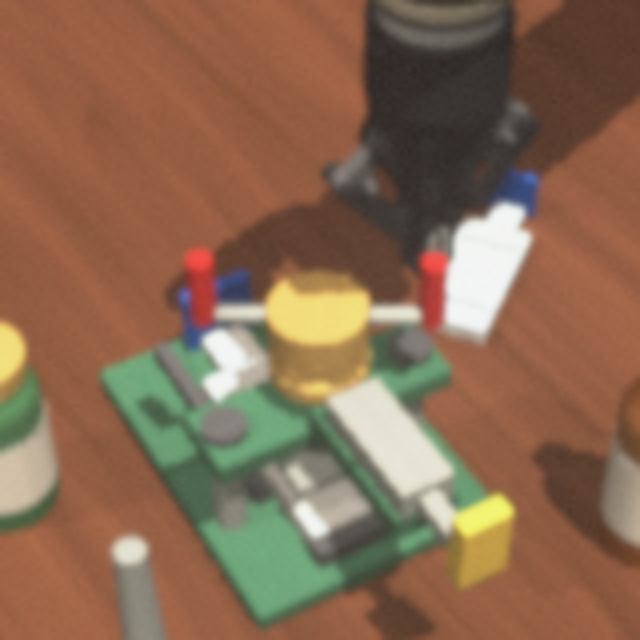

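View pics/top6_c190_150.png

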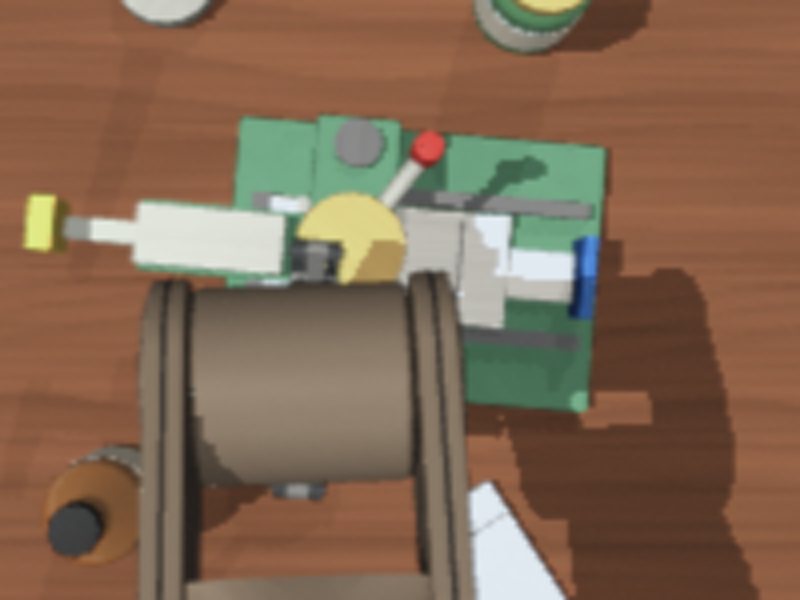

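Call:
step_arm --rows '[[[0,0,0],[2,2,9],1],[[0,0,0],[8,2,19],1],[[0,0,0],[15,2,28],1],[[0,0,0],[23,3,36],1],[[0,0,0],[33,3,42],1],[[0,0,0],[44,4,46],1],[[0,0,0],[55,4,48],1],[[0,0,0],[66,5,48],1],[[0,0,0],[77,5,46],1],[[0,0,0],[88,6,43],1]]'

```text
time: 8.05
eef_pos: [0.5821, 0.1565, 0.1678]
tcp_rot: [0.707, -0.031, 0.021, -0.706]
contact_force: [-8.6, -3.4, 1.6]
opening: 0.005
```

```bash
python3 -c "
from h import *
circ(-294,-394,10,4.0)
"
```

```text
t 8.05 press [22.6211 59.3274] z 167.79088171040723 F [-8.5809 -3.3989  1.6413] op 0.0052256683907038115
yaw -0.24 q [ 0.0946  0.1953  1.8064 -0.0004  1.1531  0.1683]
(36.347538725598554, 53.88744221607771, 170.75494104074144, 0) turn [ 0.1 -0.2 -0.7] shift [13.7 -3.1 -5.4]
(45.15279407983482, 46.75708702201233, 170.3098820814829, 0) turn [ 0.1 -0.2 -0.7] shift [ 22.5  -2.8 -12.5]
(52.58610463437158, 38.20604139901077, 169.86482312222435, 0) turn [ 0.1 -0.2 -0.7] shift [ 30.   -2.4 -21. ]
(58.42161300944584, 28.494124541290056, 169.41976416296578, 0) turn [ 0.1 -0.2 -0.7] shift [ 35.9  -2.  -30.7]
(62.48201023599073, 17.916428128104933, 168.97470520370723, 0) turn [ 0.1 -0.2 -0.7] shift [ 40.   -1.6 -41.3]
(64.64392319893777, 6.794350112397472, 168.52964624444868, 0) turn [ 0.1 -0.2 -0.7] shift [ 42.2  -1.1 -52.4]
(64.84166326688857, -4.534170793368134, 168.0845872851901, 0) turn [ 0.1 -0.2 -0.7] shift [ 42.5  -0.7 -63.7]
(63.06922220793978, -15.724923213978379, 167.63952832593156, 0) turn [ 0.1 -0.2 -0.7] shift [ 40.8  -0.2 -74.9]
(59.38045474676905, -26.43788179992703, 167.19446936667302, 0) turn [ 0.1 -0.2 -0.7] shift [ 37.1   0.3 -85.6]
(53.88744221607771, -36.34753872559855, 166.74941040741447, 0) turn [ 0.1 -0.2 -0.7] shift [ 31.7   0.9 -95.5]
```

Call:
step_arm --rows '[[[0,0,0],[14,-3,-5],1],[[0,0,0],[22,-3,-12],1],[[0,0,0],[30,-2,-21],1],[[0,0,0],[36,-2,-31],1],[[0,0,0],[40,-2,-41],1],[[0,0,0],[42,-1,-52],1],[[0,0,0],[42,-1,-64],1],[[0,0,0],[41,0,-75],1],[[0,0,0],[37,0,-86],1],[[0,0,0],[32,1,-96],1]]'

```text
time: 8.88
eef_pos: [0.61, 0.0591, 0.17]
tcp_rot: [-0.705, 0.027, -0.027, 0.708]
contact_force: [-6.1, 11.6, 4.0]
opening: -0.002
```

```bash
python3 -c "
from h import *
circ(-394,-484,10,2.27)
snap('scene',7);crop('scene',7,190,120,350,280,4)
snap('top',7);crop('top',7,190,150,390,300,4)
"
```

```text
t 8.88 press [ 57.2356 -35.9055] z 170.01537483495397 F [-6.0504 11.5718  4.0344] op -0.002371924858250482
yaw -0.34 q [-0.0707  0.2073  1.7879  0.0051  1.1469  0.0025]
(46.75708702201233, -45.15279407983482, 166.34344104074145, 0) turn [-0.3 -0.3 -0. ] shift [-10.4   3.6  -9.3]
(38.20604139901077, -52.58610463437157, 165.89838208148288, 0) turn [-0.3 -0.3 -0. ] shift [-18.9   4.  -16.8]
(28.49412454129006, -58.42161300944584, 165.45332312222433, 0) turn [-0.3 -0.3 -0. ] shift [-28.6   4.5 -22.7]
(17.916428128104936, -62.48201023599073, 165.0082641629658, 0) turn [-0.3 -0.3 -0. ] shift [-39.2   4.9 -26.8]
(6.794350112397476, -64.64392319893777, 164.56320520370724, 0) turn [-0.3 -0.3 -0. ] shift [-50.3   5.3 -29.1]
(-4.534170793368131, -64.84166326688857, 164.11814624444867, 0) turn [-0.3 -0.3 -0. ] shift [-61.6   5.8 -29.3]
(-15.724923213978432, -63.06922220793977, 163.67308728519012, 0) turn [-0.3 -0.3 -0. ] shift [-72.8   6.2 -27.6]
(-26.437881799927027, -59.38045474676905, 163.22802832593158, 0) turn [-0.3 -0.3 -0. ] shift [-83.5   6.7 -24. ]
(-36.34753872559855, -53.88744221607771, 162.782969366673, 0) turn [-0.3 -0.3 -0. ] shift [-93.5   7.2 -18.6]
```

View pics/scene7_c190_120.png

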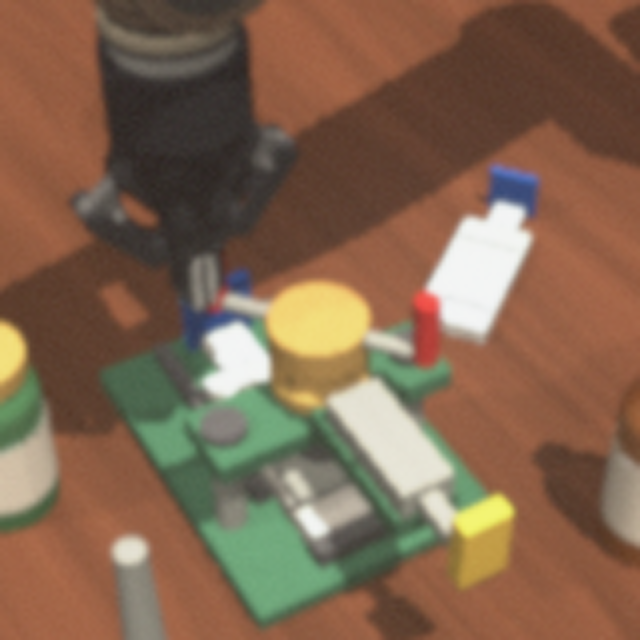

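View pics/top7_c190_150.png

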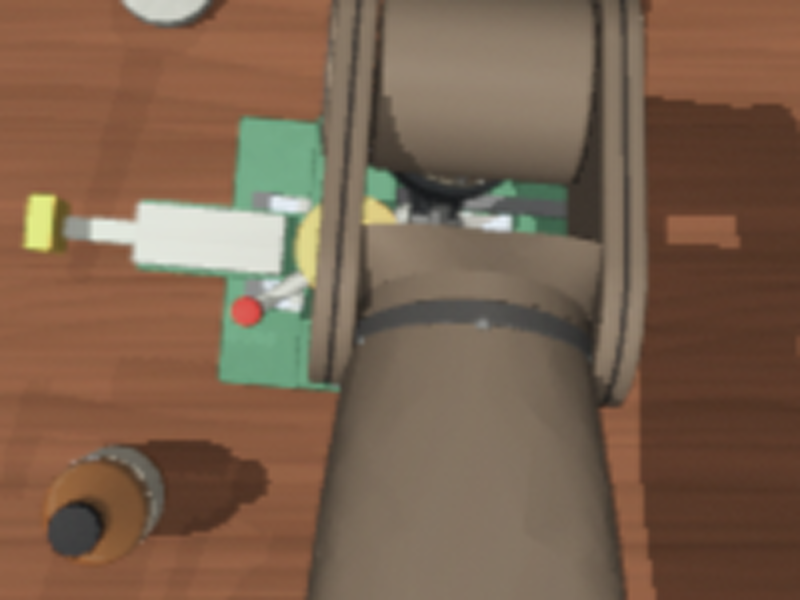

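Call:
step_arm --rows '[[[0,0,0],[-10,3,-9],1],[[0,0,0],[-19,4,-17],1],[[0,0,0],[-29,4,-23],1],[[0,0,0],[-39,5,-27],1],[[0,0,0],[-50,5,-29],1],[[0,0,0],[-62,6,-29],1],[[0,0,0],[-73,6,-28],1],[[0,0,0],[-83,7,-24],1],[[0,0,0],[-93,7,-19],1],[[0,0,0],[-93,7,-19],1]]'

```text
time: 9.82
eef_pos: [0.5156, 0.0462, 0.1631]
tcp_rot: [0.707, -0.025, 0.026, -0.706]
contact_force: [0.8, -0.2, 1.4]
opening: -0.003
```

```bash
python3 -c "
from h import *
circ(-484,-514,10,0.6)
snap('scene',8);crop('scene',8,190,120,350,280,4)
snap('top',8);crop('top',8,190,150,390,300,4)
"
```

```text
t 9.82 press [-36.0515 -55.3717] z 163.13191366686272 F [ 0.8236 -0.2381  1.4366] op -0.00251390484664851
yaw -0.2 q [-0.1063  0.0058  2.0215 -0.0013  1.1125 -0.0328]
(-45.15279407983481, -46.75708702201233, 162.08494104074146, 0) turn [ 0.1 -0.2  0.1] shift [-9.1  1.   8.6]
(-52.58610463437157, -38.20604139901077, 161.63988208148288, 0) turn [ 0.1 -0.2  0.1] shift [-16.6   1.4  17.1]
(-58.421613009445835, -28.494124541290063, 161.19482312222434, 0) turn [ 0.1 -0.2  0.1] shift [-22.5   1.9  26.8]
```

View pics/scene8_c190_120.png

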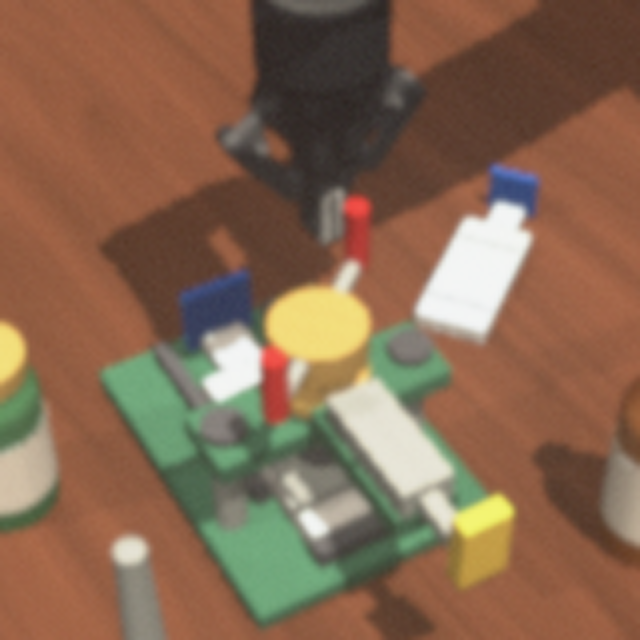

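View pics/top8_c190_150.png

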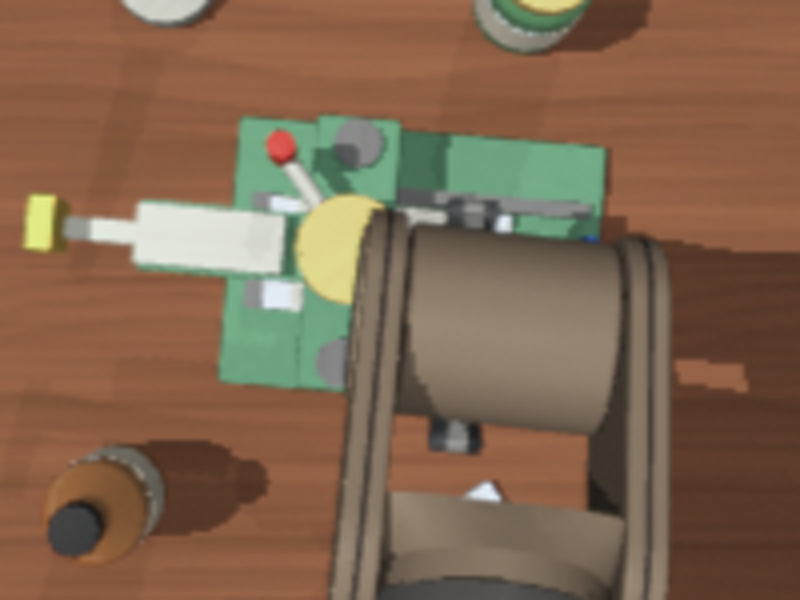

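```bash
cat >> h.py <<'E'
def post(tag,cx,cy,x0=190,y0=150,k=4,z=.190,n="top"):
    X=w(n,tag,x0+(cx+.5)/k-.5,y0+(cy+.5)/k-.5,z); p=wp(X); print("post",p,"r",np.hypot(*p),"ang",np.degrees(np.arctan2(p[1],p[0])))
E
python3 -c "
from h import *
post(8,281,147)
goal([(-57,-42,162,0),(-63,-30,161,0),(-65,-25,161,0),(-65,-22,161,0)])
"
```

```text
post [49.6864 42.0048] r 65.0626501192524 ang 40.21112122172539
t 9.92 press [-35.9598 -55.2904] z 162.56692505141936 F [ 0.4557 -0.7037 -0.0869] op -0.0014583975682262507
yaw -0.21 q [-0.1065  0.008   2.0204 -0.0005  1.1139 -0.0333]
(-57, -42, 162, 0) turn [ 0.  -0.2 -0. ] shift [-21.1   0.6  13.2]
(-63, -30, 161, 0) turn [ 0.  -0.2 -0. ] shift [-27.1   1.6  25.2]
(-65, -25, 161, 0) turn [ 0.  -0.2 -0. ] shift [-29.1   1.6  30.2]
(-65, -22, 161, 0) turn [ 0.  -0.2 -0. ] shift [-29.2   1.6  33.2]
```

Call:
step_arm --rows '[[[0,0,0],[-8,1,6],1],[[0,0,0],[-15,1,12],1],[[0,0,0],[-21,1,17],1],[[0,0,0],[-25,1,22],1],[[0,0,0],[-28,1,26],1],[[0,0,0],[-29,1,30],1],[[0,0,0],[-29,1,30],1]]'

```text
time: 10.5
eef_pos: [0.4886, 0.079, 0.1608]
tcp_rot: [-0.707, 0.026, -0.025, 0.707]
contact_force: [-0.1, -1.9, -0.3]
opening: -0.001
```

```bash
python3 -c "
from h import *
where()
snap('top',9);crop('top',9,190,150,390,300,4)
"
```

```text
t 10.5 press [-65.2441 -24.5187] z 160.8204506583684 F [-0.0887 -1.9247 -0.3303] op -0.0009928113620294881
```

View pics/top9_c190_150.png

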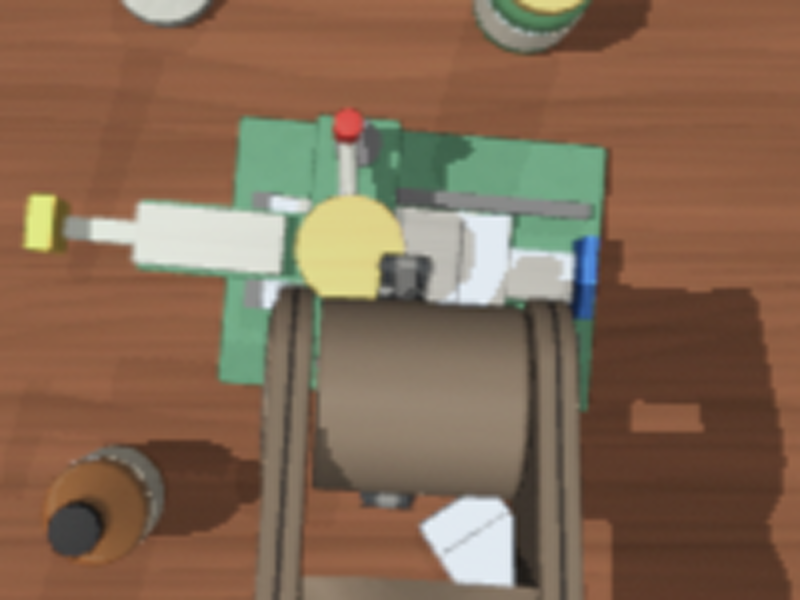

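```bash
cat >> h.py <<'E'
def redpost(tag,z=.189,n="top"):
    im=cv2.imread(f"pics/{n}{tag}.png").astype(int); b,g,r=im[...,0],im[...,1],im[...,2]
    m=((r>150)&(g<70)&(b<70)).astype(np.uint8); k,l,st,c=cv2.connectedComponentsWithStats(m)
    for i in range(1,k):
        if st[i,4]>10:
            p=wp(w(n,tag,*c[i],z)); print("red",c[i],st[i],p,np.hypot(*p),"ang",np.degrees(np.arctan2(p[1],p[0])))
E
python3 -c "
from h import *
redpost(0,.207);redpost(8,.190);redpost(9,.189); post(9,348,124,z=.189)
crop('top',9,255,165,305,205,12)
"
```

```text
post [64.6939  7.8612] r 65.16976619216622 ang 6.9282345668680065
```

View pics/top9_c255_165.png

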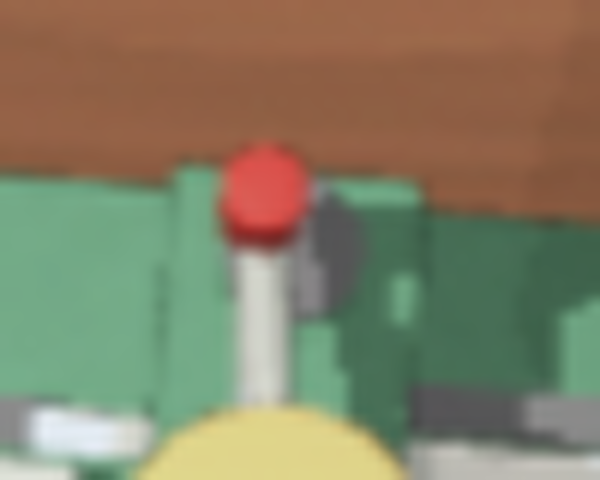

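```bash
python3 -c "
from h import *
f=lambda x,y:(190+(x+.5)/4-.5,170+(y+.5)/4-.5)
for q in [(136,154.5),(284,163.5),(215,158.5)]: print('guide',wp(w('top',0,*f(*q),.1345)))
for q in [(25,142),(55,144)]: print('plate top',wp(w('top',0,*f(*q),.164)))
for q in [(358,62),(341,283)]: print('col',wp(w('top',0,*f(*q),.104)))
print('hub',wp(w('top',0,*f(350,167),.1717)))
# mould tab home
g=lambda x,y:(190+(x+.5)/4-.5,150+(y+.5)/4-.5)
print('tab',wp(w('top',6,*g(588,277),.066)))
crop('top',9,195,190,290,230,8)
"
```

```text
guide [  0.2655 120.6731]
guide [ 1.6952 37.9607]
guide [ 1.4763 76.5774]
plate top [  1.0709 177.201 ]
plate top [  1.2565 161.019 ]
col [65.1758  0.7039]
col [-63.0566   0.6343]
hub [0.9407 1.5689]
tab [  -1.1443 -144.3711]
```

View pics/top9_c195_190.png

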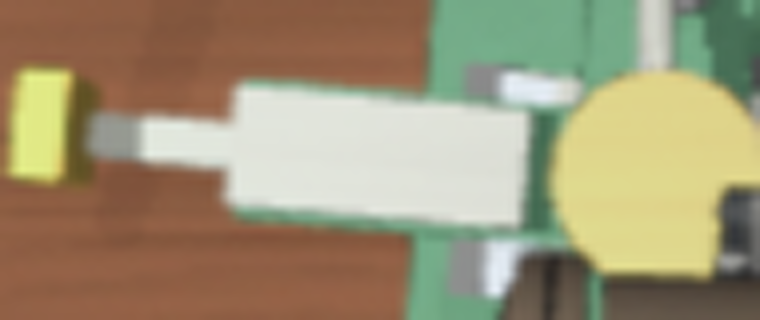

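Call:
step_arm --rows '[[[0,0,0],[0,0,2],1],[[0,0,0],[0,0,4],1],[[0,0,0],[0,0,6],1],[[0,0,0],[0,0,7],1],[[0,0,0],[0,0,7],1]]'

```text
time: 10.97
eef_pos: [0.4887, 0.0853, 0.1605]
tcp_rot: [0.707, -0.027, 0.024, -0.706]
contact_force: [-3.2, -2.8, -0.1]
opening: 0.001
```

```bash
python3 -c "
from h import *
where()
snap('top',10);crop('top',10,255,165,305,205,12);crop('top',10,190,150,390,300,4)
"
```

```text
t 10.97 press [-65.6154 -18.2189] z 160.522581730292 F [-3.1722 -2.8443 -0.1327] op 0.0008834485479148329
```

View pics/top10_c255_165.png

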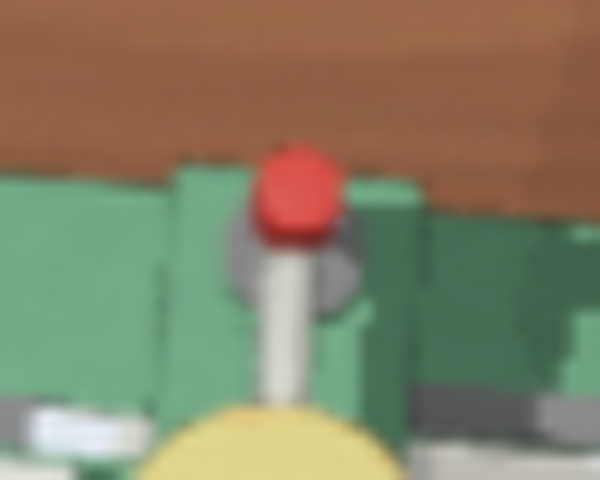

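```bash
python3 -c "
from h import *
post(9,265,188,255,165,12,.189)
post(10,299,190,255,165,12,.189)
for q in [(280,505)]:
  pass
crop('top',10,255,165,305,205,12)
"
```

```text
post [65.5734  7.9293] r 66.05105849516382 ang 6.894883420530667
post [65.693   1.9529] r 65.72203034712528 ang 1.7027381272231763
```

Call:
step_arm --rows '[[[0,0,0],[0,0,1],1],[[0,0,0],[0,0,1],1]]'

```text
time: 11.18
eef_pos: [0.4894, 0.0862, 0.1606]
tcp_rot: [0.707, -0.027, 0.025, -0.707]
contact_force: [-2.4, -3.7, -1.6]
opening: -0.001
```

```bash
python3 -c "
from h import *
where()
snap('top',11);crop('top',11,255,165,305,205,12);snap('scene',11);crop('scene',11,190,120,350,280,4)
goal([(-65,-40,160,0),(-65,-40,235,0),(0,0,235,0),(0,200,235,0),(0,200,125,0)])
"
```

```text
t 11.18 press [-65.0113 -17.2295] z 160.5999954169109 F [-2.432  -3.6987 -1.6309] op -0.0005782806425247858
t 11.28 press [-64.6541 -17.2033] z 160.8239317079395 F [-2.0444 -2.9716 -2.0457] op 0.001438496956067234
yaw -0.24 q [-0.03   -0.0374  2.0687 -0.0001  1.1113  0.0436]
(-65, -40, 160, 0) turn [ 0.  -0.2 -0.1] shift [ -0.3   0.8 -22.8]
(-65, -40, 235, 0) turn [ 0.  -0.2 -0.1] shift [ -0.3 -74.2 -22.8]
(0, 0, 235, 0) turn [ 0.  -0.2 -0.1] shift [ 64.5 -74.2  17.5]
(0, 200, 235, 0) turn [ 0.  -0.2 -0.1] shift [ 63.7 -74.3 217.5]
(0, 200, 125, 0) turn [ 0.  -0.2 -0.1] shift [ 63.8  35.7 217.5]
```

View pics/top11_c255_165.png

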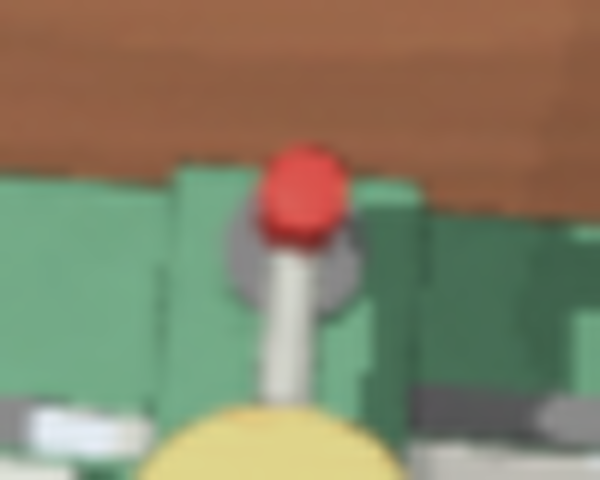

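View pics/scene11_c190_120.png

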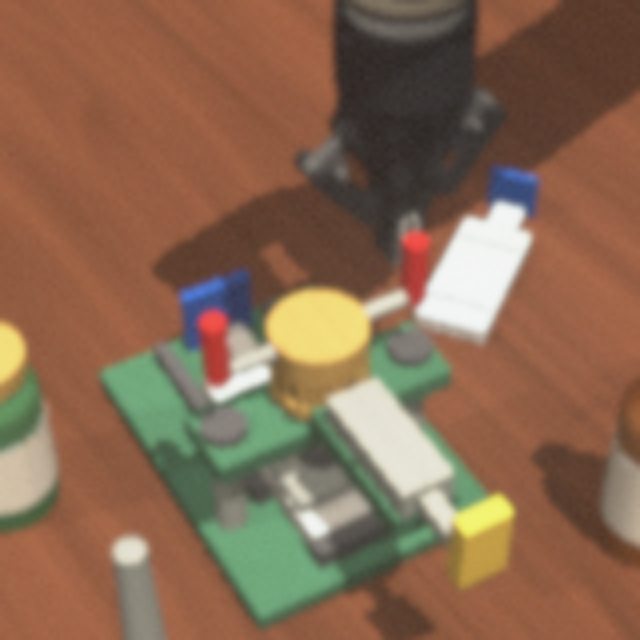

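Call:
step_arm --rows '[[[0,0,0],[0,0,-8],1],[[0,0,0],[0,-1,-16],1],[[0,0,0],[0,-38,-20],1],[[0,0,0],[0,-74,-20],1],[[0,0,0],[20,-80,5],1],[[0,0,0],[40,-80,36],1],[[0,0,0],[60,-80,70],1],[[0,0,0],[64,-80,110],1],[[0,0,0],[64,-80,150],1],[[0,0,0],[64,-80,188],1]]'

```text
time: 12.12
eef_pos: [0.5691, 0.271, 0.2424]
tcp_rot: [-0.706, 0.025, -0.027, 0.708]
contact_force: [0.4, -0.5, -0.1]
opening: 0.001
```

Call:
step_arm --rows '[[[0,0,0],[0,0,30],1],[[0,0,0],[0,0,36],1],[[0,0,0],[0,0,36],1],[[0,0,0],[0,0,36],1]]'

```text
time: 12.45
eef_pos: [0.5708, 0.3046, 0.2417]
tcp_rot: [-0.706, 0.026, -0.026, 0.707]
contact_force: [-0.1, -0.2, -0.2]
opening: -0.005
```

```bash
python3 -c "
from h import *
goal([(1,203,235,0),(1,203,124,0)])
snap('top',12);crop('top',12,190,150,390,300,4);snap('scene',12);crop('scene',12,190,120,350,280,4)
"
```

```text
t 12.45 press [  1.092  206.2239] z 241.73309029892826 F [-0.1241 -0.2077 -0.1774] op -0.004679959719984232
yaw -0.23 q [0.3335 0.2174 1.6405 0.     1.2827 0.4069]
(1, 203, 235, 0) turn [-0.  -0.2  0.1] shift [-0.1  6.7 -3.2]
(1, 203, 124, 0) turn [-0.  -0.2  0.1] shift [ -0.2 117.7  -3.3]
```

View pics/top12_c190_150.png

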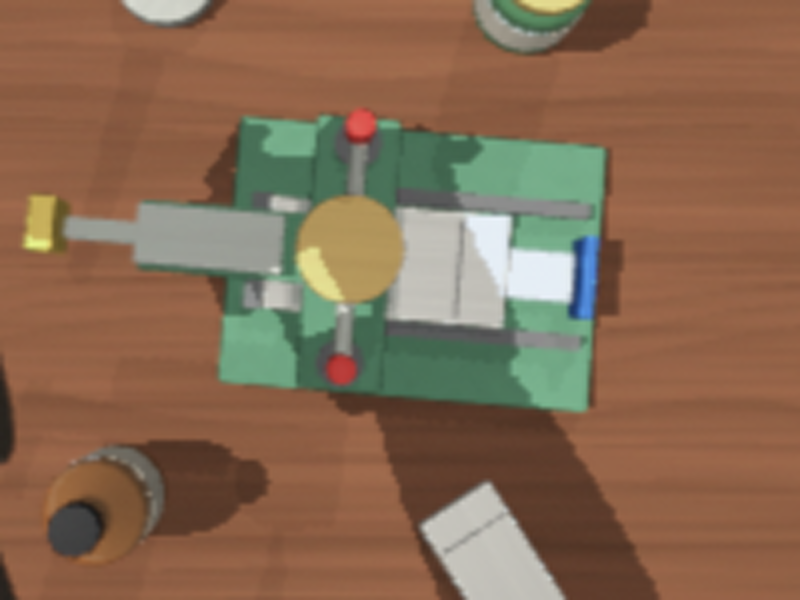

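View pics/scene12_c190_120.png

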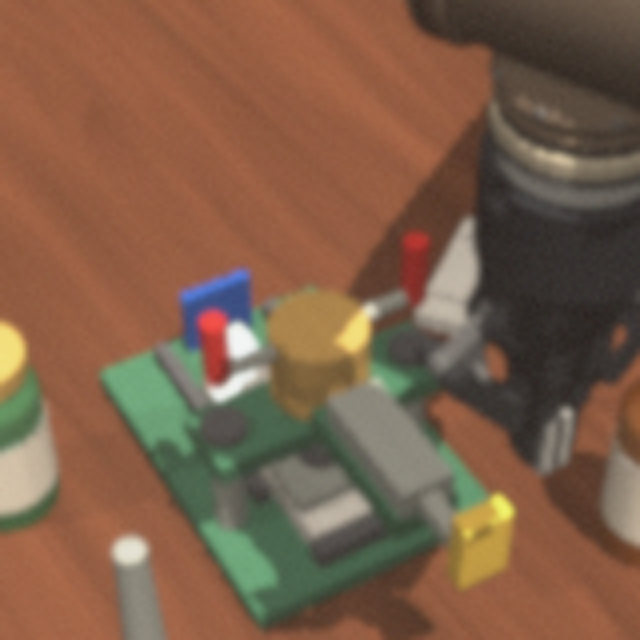

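```bash
python3 -c "
from h import *
post(12,361,125,z=.189);post(12,342,369.5,z=.189)
crop('top',12,255,165,305,205,12);crop('top',12,255,220,305,260,12)
"
```

```text
post [64.7069  0.9966] r 64.7145530450596 ang 0.8823980791077355
post [-63.9528   1.0348] r 63.961150968413506 ang 179.0730292736066
```

View pics/top12_c255_165.png

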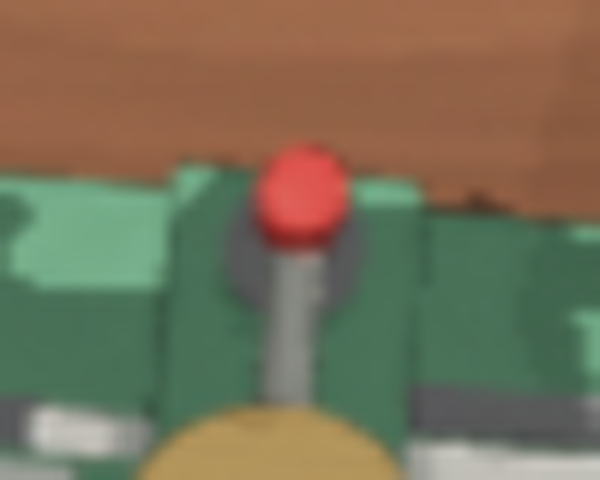

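View pics/top12_c255_220.png

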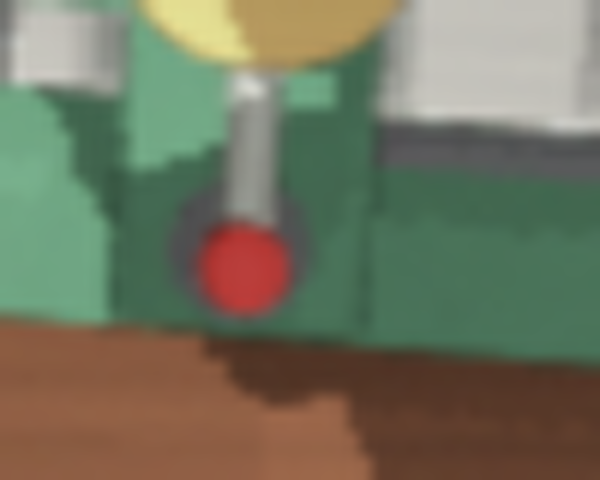

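Call:
step_arm --rows '[[[0,0,0],[0,35,0],1],[[0,0,0],[0,70,0],1],[[0,0,0],[0,105,0],1],[[0,0,0],[0,116,0],1],[[0,0,0],[0,116,-5],1],[[0,0,0],[0,116,-10],1],[[0,0,0],[0,116,-15],1]]'

```text
time: 13.13
eef_pos: [0.5711, 0.2895, 0.1284]
tcp_rot: [-0.706, 0.025, -0.028, 0.707]
contact_force: [0.9, 0.0, 0.7]
opening: -0.003
```

```bash
python3 -c "
from h import *
print('hub top z',w('top',12,277,212))
goal([(1,150,124,0)])
snap('scene',13);crop('scene',13,230,160,350,280,5)
"
```

```text
hub top z [0.556  0.1003 0.1517]
t 13.13 press [  2.488  191.2433] z 128.43624761586446 F [0.8736 0.0449 0.6552] op -0.0026336252119712918
yaw -0.27 q [ 0.311   0.3074  1.7477 -0.0002  1.0816  0.3852]
(1, 150, 124, 0) turn [-0.1 -0.3  0.3] shift [ -1.3   4.4 -41.3]
```

View pics/scene13_c230_160.png

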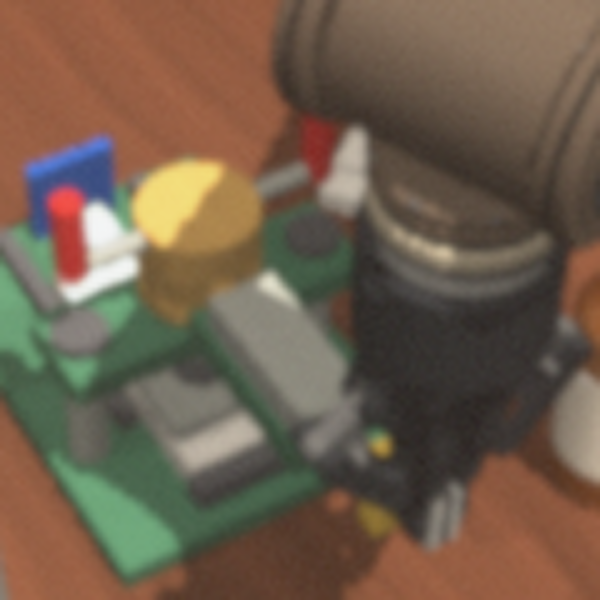

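Call:
step_arm --rows '[[[0,0,0],[0,0,-5],1],[[0,0,0],[-1,0,-9],1],[[0,0,0],[-1,0,-13],1],[[0,0,0],[-1,0,-17],1],[[0,0,0],[-1,0,-21],1],[[0,0,0],[-1,0,-25],1],[[0,0,0],[-1,0,-28],1]]'

```text
time: 13.77
eef_pos: [0.5666, 0.2622, 0.1259]
tcp_rot: [-0.706, 0.026, -0.026, 0.707]
contact_force: [1.0, 3.7, 4.1]
opening: -0.002
```

```bash
python3 -c "
from h import *
where()
snap('top',14);crop('top',14,190,150,390,300,4)
"
```

```text
t 13.77 press [ -0.1695 163.6496] z 125.8528036664017 F [0.9574 3.6788 4.0958] op -0.0021810485757621442
```

View pics/top14_c190_150.png

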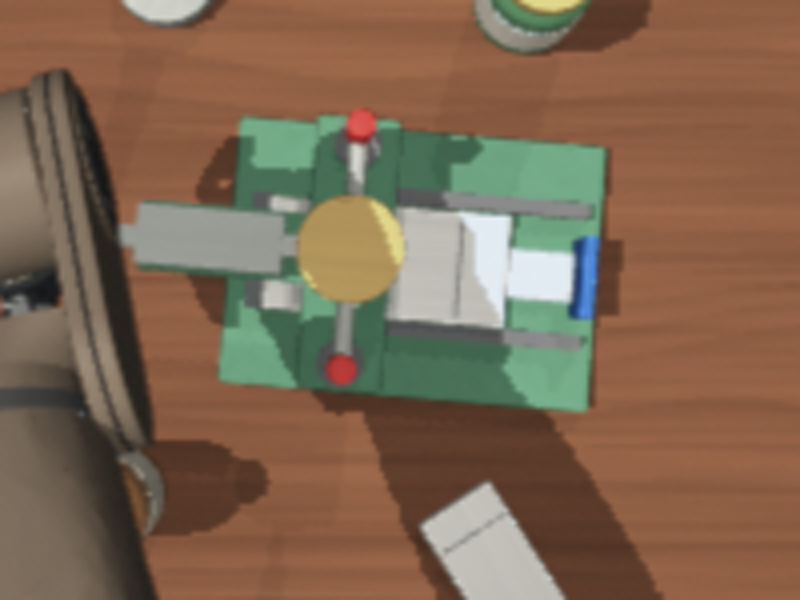

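Call:
step_arm --rows '[[[0,0,0],[0,0,-3],1],[[0,0,0],[0,0,-6],1],[[0,0,0],[0,0,-9],1],[[0,0,0],[0,0,-12],1],[[0,0,0],[0,0,-15],1],[[0,0,0],[0,0,-17],1]]'

```text
time: 14.32
eef_pos: [0.5651, 0.2449, 0.1254]
tcp_rot: [-0.707, 0.026, -0.026, 0.707]
contact_force: [1.5, 3.7, 3.4]
opening: -0.001
```

```bash
python3 -c "
from h import *
where()"
```

```text
t 14.32 press [ -0.4782 146.3073] z 125.39678585879894 F [1.4772 3.7256 3.4224] op -0.0007645257872498968
```

Call:
step_arm --rows '[[[0,0,0],[0,0,-1],1],[[0,0,0],[0,0,-2],1],[[0,0,0],[0,0,-3],1],[[0,0,0],[0,0,-4],1]]'

```text
time: 14.65
eef_pos: [0.565, 0.2449, 0.1257]
tcp_rot: [-0.703, 0.026, -0.027, 0.71]
contact_force: [2.4, 18.5, 0.9]
opening: 0.003
```

```bash
python3 -c "
from h import *
where()"
```

```text
t 14.65 press [ -0.579  146.3109] z 125.6906731429398 F [ 2.3797 18.4895  0.8985] op 0.002654882900328917
```

Call:
step_arm --rows '[[[0,0,0],[0,0,-1],1],[[0,0,0],[0,0,-2],1],[[0,0,0],[0,0,-2],1]]'

```text
time: 14.9
eef_pos: [0.5649, 0.2449, 0.1259]
tcp_rot: [-0.702, 0.025, -0.028, 0.711]
contact_force: [3.7, 20.7, -0.3]
opening: 0.0
```

```bash
python3 -c "
from h import *
where()"
```

```text
t 14.9 press [ -0.6441 146.2978] z 125.88217696486076 F [ 3.7349 20.7002 -0.2616] op 8.120925081046138e-05
```

Call:
step_arm --rows '[[[0,0,0],[0,0,10],1],[[0,0,0],[0,0,35],1],[[0,0,0],[0,-30,45],1],[[0,0,0],[0,-70,45],1],[[0,0,0],[0,-110,50],1],[[0,0,0],[0,-130,80],1],[[0,0,0],[0,-130,110],1],[[0,0,0],[0,-130,110],1]]'

```text
time: 15.57
eef_pos: [0.5724, 0.3517, 0.2567]
tcp_rot: [-0.706, 0.025, -0.026, 0.707]
contact_force: [-0.9, -0.5, -0.9]
opening: 0.0
```

```bash
python3 -c "
from h import *
where()
snap('top',15);crop('top',15,190,150,390,300,4);snap('scene',15);crop('scene',15,210,160,340,280,5);crop('top',15,205,185,285,235,9)
"
```

```text
t 15.57 press [ -0.5792 253.3918] z 256.7212614430363 F [-0.8593 -0.5037 -0.9366] op 5.752426280775203e-05
```

View pics/top15_c205_185.png

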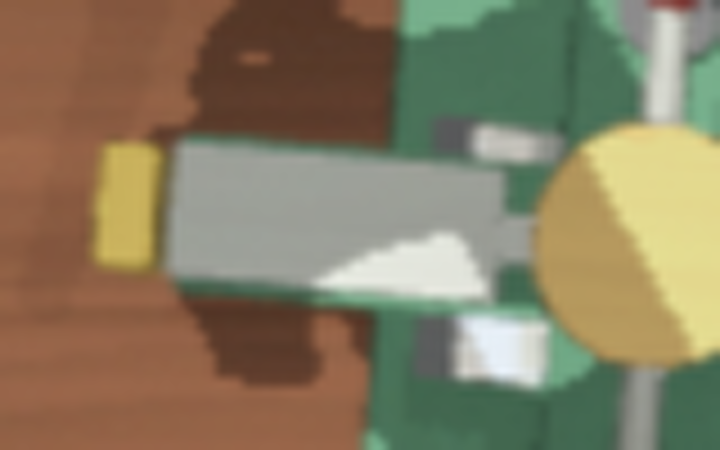

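View pics/top15_c190_150.png

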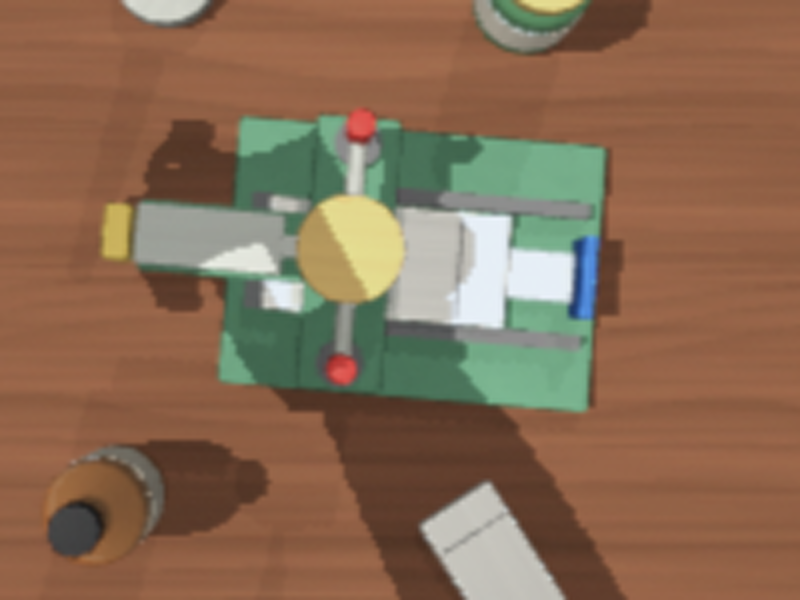

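View pics/scene15_c210_160.png

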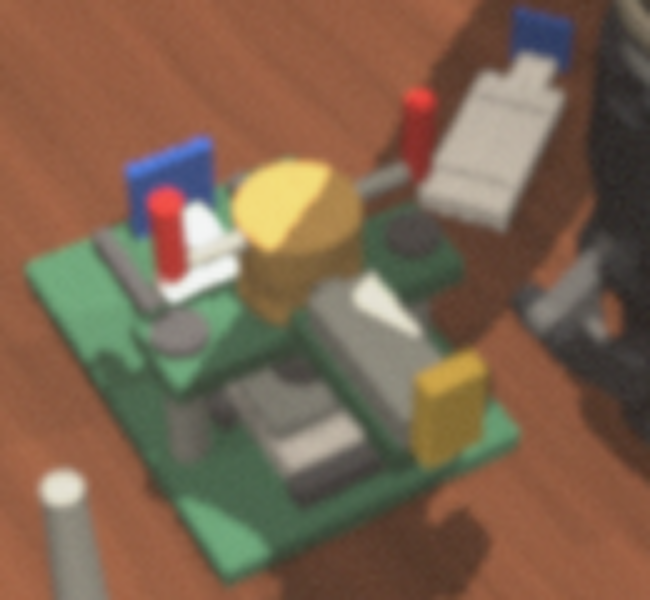

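```bash
python3 -c "
from h import *
f=lambda x,y:(205+(x+.5)/9-.5,185+(y+.5)/9-.5)
for q in [(162,207),(98,207)]: print('plate',wp(w('top',15,*f(*q),.164)))
for q in [(170,210),(500,228)]: print('guide',wp(w('top',15,*f(*q),.1345)))
post(15,361,125,z=.189);post(15,342,369.5,z=.189)
g=lambda x,y:(190+(x+.5)/4-.5,150+(y+.5)/4-.5)
for q in [(577,277),(598,279)]:print('tab top edges',wp(w('top',15,*g(*q),.066)))
for n,u,v in [('bottle',209,282),('mandrel',223,124),('jar',326,140)]:
    print(n,wp(w('top',15,u,v)))
"
```

```text
plate [  0.3279 119.4901]
plate [ -0.8683 134.7572]
guide [  1.0384 121.1428]
guide [ 2.9682 39.2137]
post [64.7069  0.9966] r 64.7145530450596 ang 0.8823980791077355
post [-63.9528   1.0348] r 63.961150968413506 ang 179.0730292736066
tab top edges [  -1.661  -137.7463]
tab top edges [  -1.8774 -150.4771]
bottle [-156.6444  131.0332]
mandrel [172.1747 128.384 ]
jar [173.3821 -97.2516]
```

View pics/top15.png

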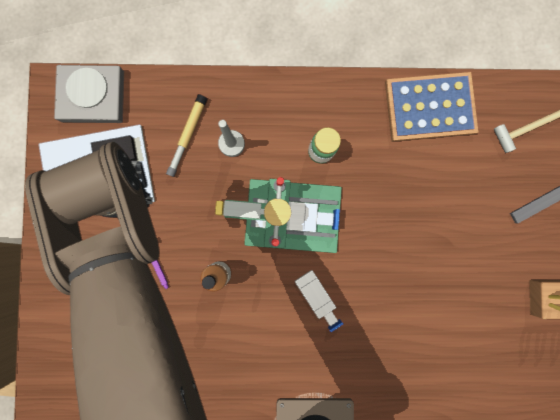

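Call:
step_arm --rows '[[[0,0,0],[0,0,0],1],[[0,0,0],[0,0,0],1],[[0,0,0],[0,0,0],1]]'

```text
time: 15.92
eef_pos: [0.5723, 0.3476, 0.2541]
tcp_rot: [0.707, -0.027, 0.026, -0.706]
contact_force: [1.3, 0.2, -1.1]
opening: -0.002
```

```bash
python3 -c "
from h import *
where(); print(ctrl.sign_off())"
```

```text
t 15.92 press [ -0.3998 249.254 ] z 254.11128032169066 F [ 1.3466  0.1727 -1.1455] op -0.002464152692686169
the job is handed in; nothing more can be done
None
```

The job was done in the order asked and handed in at about 16 s of the 72 s allowed, with the arm clear of everything.

1. **Mould:** I pushed it by its blue tab until it stopped against the back stop at about 24 N. I used the larger of the two look-alikes, the one in the press. The last picture puts the tab's outer face at about press y -150 mm.
2. **Screw:** I wound it clockwise about 420° by pushing post b. Both posts then lay within about 0.2° of screw angle 0. The hub top read 151.7 mm against 153 mm expected, which is within the camera's accuracy.
3. **Bolt:** It slid into the hub at about 4 N and stopped solid at about 20 N. The plate's outer face is at press y about 134.5 mm, where 134 mm is fully home. Arm contact put it about 1 mm further out, which is within calibration error.

**Bystanders:** The bottle, mandrel and jar are where they started, within 0.5 mm. I did not touch the purple look-alike or the smaller mould. No check failed.

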